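# Draw the fruiting test billet and hold it level for inspection

## Task

Lift the hinged clear cover of the billet rack by its bar and guide it gently all the way back until it rests on its stop, never letting it drop. Then draw the billet with the little mushroom on its top end out of the rack, lay it over level (lengthwise horizontal) and hold it still over the middle of the white inspection board, about 15 cm above it. Leave the cover open and the other billets and things where they are; the program finishes while still holding the billet in the air.

Things in the scene. Friction and masses are not known exactly. Their poses are not given: they have to be found in the camera images.
- rack: Fixed rack on either half of the bench, turned up to 23 degrees: wooden block 76 (x) x 220 (y) mm, top 50 mm above the table, with three round holes 40 mm wide, 40 mm deep (floor 10 mm above the table) at x = 0, y = -70, 0, +70 mm. Origin: centre of the underside, on the table; x points from the bar side to the hinge side, z up.
- cover (a joint): Angle of the hinged cover in rad: 0 = closed, lying level over the billets (as at the start); it grows as the bar is swung up and back towards the hinge side; 1.9 = on its stop, leaning back 19 degrees past upright. The hinge is nearly free (0.25 kg cover): let go before upright it falls shut, after upright it falls back on the stop; it stays on the stop by its weight.
- cover_hinge (a point): Middle of the cover's hinge line, 166 mm above the table, at x = +60, y = 0 mm of the rack; the line runs along the rack's y. Two green posts, 18 x 10 mm, 166 mm high, carry it at x = +60, y = +-119 mm of the rack; the sides and front below the cover are open.
- cover_bar (a point): Middle of the cover's round steel handle bar, 10 mm thick, 130 mm long, parallel to the hinge line, 162 mm from it in the cover's plane. Two 8 mm rods, 62 mm either side of its middle, join it to the green frame (8 mm thick, 216 mm wide), whose edge is 46 mm from the bar's axis; the space between is free. Closed, the bar is 166 mm above the table; on the stop 319 mm.
- billet: The loose billet to inspect: a bark-brown round of wood 36 mm across, 120 mm long, 0.11 kg, standing in one of the three rack holes (any), 40 mm of it in the hole. A tan mushroom with a domed cap 35 mm across grows on its top end and reaches 24 mm above it. Origin: centre of its foot; z along its length towards the mushroom.
- billet_mid (a point): Centre of that billet's wood, 60 mm from its foot on its axis.
- plain_billet_1: Another billet in the rack, same wood and size, no mushroom; stays in its hole. Origin: centre of its foot; z up its length.
- plain_billet_2: Third billet in the rack, same wood and size, no mushroom; stays in its hole. Origin: centre of its foot; z up its length.
- board: Fixed white inspection board, 200 (x) x 160 (y) x 12 mm, flat on the bench on the other half from the rack. Origin: centre of the underside.
- board_top (a point): Middle of the board's upper face, 12 mm above the table.
- loupe: Black loupe 34 mm across, 12 mm high with a short handle, lying on the board near its far edge; stays there. Origin: centre of its round underside.
- spray_bottle: White bottle 64 mm across, 170 mm high, left of the work; stays there. Origin: underside.
- tub: White open tub 130 mm across, 120 mm high, right of the work; stays there. Origin: underside.
- tin: Metal tin 68 mm across, 70 mm high, left of the work; stays there. Origin: underside.
- brush: Hand brush lying on the right of the bench; stays there.
- plug_punch: Wooden-handled punch lying on the left of the bench; stays there.

How it is judged:
On the way, in this order (a step that is already met when the one before it is completed fails the run):
1. the cover rests back on its stop (value of joint cover above 1.8 rad), for 0.2 s.
2. the mushroom billet is drawn clear of the rack block (z of billet in the frame of rack above 0.055 m and contact force between billet and the fingers above 1 N), for 0.2 s.
At the end, for the whole second after the job is handed in: The mushroom billet is held still in the fingers, level within 15 degrees, its middle within 60 mm sideways of the board's middle and 100 to 260 mm above the table, touching neither board nor rack; the cover is on its stop (over 1.8 rad) and both plain billets are still down in their holes (angle between billet's own z axis and vertical between 1.31 and 1.83 rad and height (world z) of billet_mid between 0.1 and 0.26 m and horizontal distance between billet_mid and board_top below 0.06 m and contact force between billet and the fingers above 1 N and contact force between billet and board below 0.1 N and contact force between billet and rack below 0.1 N and linear speed of billet below 0.03 m/s and angular speed of billet below 0.2 rad/s and value of joint cover above 1.8 rad and height (world z) of each of plain_billet_1, plain_billet_2 below 0.02 m); the arm keeps its last pose, push and grip.
It fails at once if the cover is thrown or dropped (turns faster than 2 rad/s either way) (velocity of joint cover above 2 rad/s or velocity of joint cover below -2 rad/s).
It fails at once if a plain billet is pulled out or shifted by over 20 mm (distance of any of plain_billet_1, plain_billet_2 from where it was at the start of the episode above 0.02 m).
It fails at once if another thing on the bench is moved by over 30 mm (distance of any of loupe, spray_bottle, tub, tin, brush, plug_punch from where it was at the start of the episode above 0.03 m).
It also fails if it takes over 67 s, if anything falls off the work surface, if the arm or the gripper's body presses on something with over 40 N, if the wrist force passes 120 N, or if a joint passes its speed limit or range.

## Robot

A 6-joint arm with a two-finger parallel gripper is mounted at the origin on the work surface. World frame = base frame: x ahead of the robot, y to its left, z up, the work surface at z = 0. Lengths are in m, angles in rad, forces in N, time in s.
With the tool pointing down it reaches from about 0.25 to 0.775 m from the base axis. Payload 4 kg.
Tool frame: the origin (TCP) lies at the centre of the arm's flange, where the gripper is bolted on; the fingertips stand 173 mm ahead of it and the grasp point (between the pads) lies 155 mm ahead of it; x points along the fingers, y is the direction in which the jaws open and shut, and the axes are right-handed (so a half turn about x gives the same grasp; the last joint's range is limited). The gripper opens to 85 mm and grips with 20 to 120 N. Pads are 22 mm wide; open, the fingers measure 114 mm over their backs; the gripper's body (76 mm by 85 mm) begins 54 mm behind the grasp point. The pads swing forward as they close: fully open they stand 13 mm farther back than shut.
Start: joints at [-1.37, 0.087, 1.371, -0, 1.684, -0.103], TCP at [0.165, -0.525, 0.405] pointing down, gripper open.
Joint ranges: [-3.1, 3.1], [-0.76, 2.03], [0.27, 2.55], [-1.08, 4.22], [0.17, 2.65], [-2.57, 2.57]. Speed limits (rad/s): [2.79, 2.79, 3.14, 3.14, 3.14, 3.14].

## Interface

Orientations are given as a rotation vector (axis times angle).
In Python, from cell import r gives the robot as it stands.
- The arm moves only by the tool move_arm, never from a script. Its argument "deltas" is a list that holds one entry, the list of rows, each a list of 5 numbers: the shift along the tool's x, y, z in cm, then the turn about the tool's x in degrees, then the closure, from -1 (fully open) to 1 (shut), so that 0 is half open. In form: [[[tx, ty, tz, twist, grip], ...]]. A call has 1 to 10 rows; each row is the pose to reach, as a shift and turn from the pose commanded when the call began, along the tool's axes at that moment; what a row does not reach only later rows make up. A row lasts 1/10 s, in which the tool goes at most 50 mm and 8.59 degrees, less where a joint would pass 70% of its speed; a pose out of reach is approached as far as the arm can. A call with a gripper value outside its range is refused whole. The fingers move at their own pace and stop on an object; "force" is the grip in N (left out, the last holds). Time passes only in rows, so rows that repeat a pose let the fingers close. It gives the time, the measured TCP pose, the force and the opening at its end, in the units of the state.
- r.get_state(): the state, without advancing time (a new reading comes with each control period).
- r.capture(name): name is "side" or "top"; returns a dict with "img" (420x560x3 uint8, red, green, blue), "fx", "fy", "cx", "cy" (pixels), "distortion" ([k1, k2, p1, p2, k3] as OpenCV has them; the pictures are not rectified), "world_from_camera" (4x4, takes a point from camera to world coordinates). Camera axes: x right, y down, z forward; pixel columns grow to the right and rows downward; lengths in m; the calibration is good to about 2 mm. A picture is of the moment at which its call begins. There is no depth.
- r.job_done(): hands the job in, once; it reports no verdict.
The state is a dict: "time_s": time; "qpos": joint angles; "joint_vel": joint speeds; "joint_torque": joint torques, N m; "tool_pos": TCP position; "tcp_rot": TCP orientation; "contact_force": force on the tool from outside, world axes, zero at the start; "torque": the same for the moment, N m; "gripper_width": finger opening in m.
Only numpy, scipy, OpenCV 4.12 (cv2) and the standard library are available. Lean on these libraries where they do the work, as an engineer would, in place of code of your own. Each camera call takes 0.05 s, during which the arm holds its last target. There are 200 camera calls.

## Working session

There is one attempt and no reset: what is moved stays moved. The work goes in short steps, Python scripts to look and compute and a tool call to move; the robot and the scene stay as the last step left them, time stands still between calls to the robot, and variables do not carry over. Pictures are saved under pics/ and viewed, about 8 in all and at most 12, crops included, and the job is handed in when it is done.

Besides the shell and the picture viewer there is one more tool, called after ">>>" as name(argument=value, ...), one argument or row to a line, values as JSON. move_arm: Moves the arm, as the interface text tells. Its arguments: {"type":"object","properties":{"deltas":{"type":"array"},"force":{"type":"number"}},"required":["deltas"]}

```bash
ls; mkdir -p pics; python3 - <<'E'
from cell import r
import cv2,pickle,numpy as np
s=r.get_state();print({k:np.round(v,3).tolist() for k,v in s.items()})
for n in("side","top"):
    c=r.capture(n);pickle.dump(c,open(n+".pkl","wb"));cv2.imwrite(f"pics/{n}0.png",c["img"][:,:,::-1]);print(n,c["fx"],c["fy"],c["cx"],c["cy"],c["distortion"]);print(np.round(c["world_from_camera"],3))
E
```

```text
pics
{'time_s': 0.0, 'qpos': [-1.37, 0.088, 1.372, -0.0, 1.684, -0.103], 'joint_vel': [0.002, 0.0, 0.0, 0.0, 0.002, 0.0], 'joint_torque': [-0.0, -35.187, -31.327, -0.0, 0.011, 0.0], 'tool_pos': [0.164, -0.525, 0.404], 'tcp_rot': [2.059, 0.317, -2.059], 'contact_force': [0.792, -0.173, -0.214], 'torque': [0.052, -0.032, -0.009], 'gripper_width': 0.085}
side 498.8529030390102 498.8529030390102 282.1322266317797 204.0744045535331 [-0.08892383  0.          0.          0.          0.        ]
[[-0.797 -0.37   0.478 -0.225]
 [-0.604  0.457 -0.653  0.929]
 [ 0.023 -0.809 -0.587  0.986]
 [ 0.     0.     0.     1.   ]]
top 412.869864173039 412.869864173039 279.51744887420585 217.6391203866369 [-0.07096699  0.          0.          0.          0.        ]
[[ 0.022 -0.991  0.13   0.334]
 [-1.    -0.024 -0.008  0.016]
 [ 0.011 -0.13  -0.992  1.221]
 [ 0.     0.     0.     1.   ]]
```

View pics/side0.png

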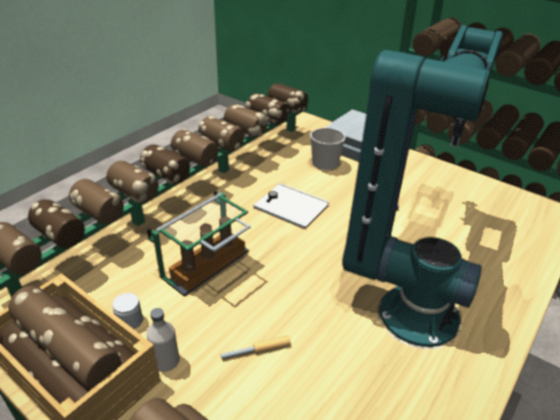

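View pics/top0.png

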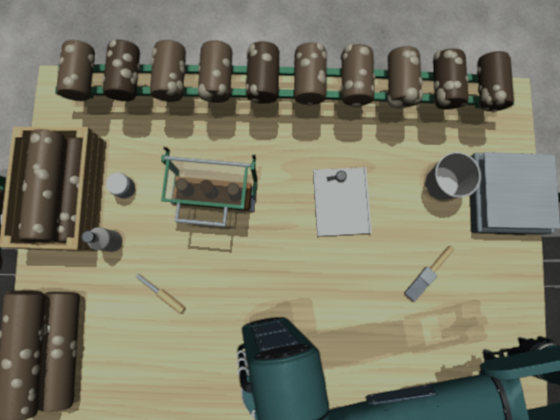

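The rack is at top-view (210,185) with its bar towards the robot at about (202,223). The board is at (342,202). I'll enlarge the rack in both views.

```bash
python3 - <<'E'
import cv2,pickle,numpy as np
t=pickle.load(open("top.pkl","rb"))["img"][140:260,150:270];s=pickle.load(open("side.pkl","rb"))["img"][185:305,140:260]
f=lambda a:cv2.resize(a,(400*1,400),interpolation=cv2.INTER_CUBIC)
im=np.hstack([f(t),f(s)])
cv2.imwrite("pics/z0.png",im[:,:,::-1])
E
```

```text
(no output)
```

View pics/z0.png

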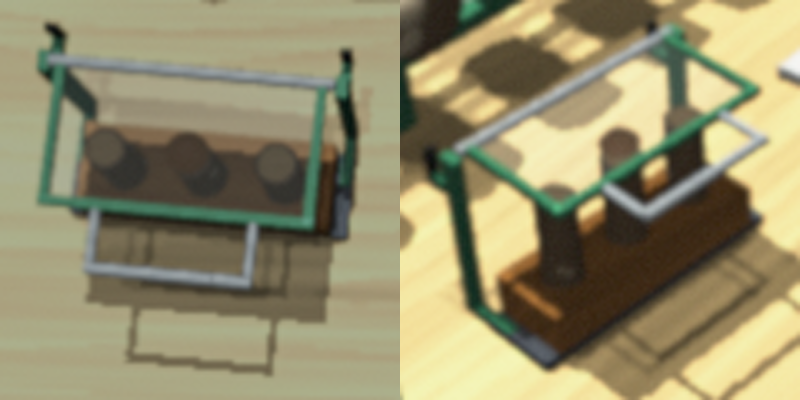

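```bash
cat > h.py <<'E'
import cv2,pickle,numpy as np
from scipy.spatial.transform import Rotation as R
def ray(c,p):
    K=np.array([[c["fx"],0,c["cx"]],[0,c["fy"],c["cy"]],[0,0,1]])
    u=cv2.undistortPoints(np.array([[p]],float),K,np.array(c["distortion"]))[0,0]
    M=np.array(c["world_from_camera"]);return M[:3,3],M[:3,:3]@np.r_[u,1]
def onz(c,p,z):
    o,d=ray(c,p);return o+d*(z-o[2])/d[2]
E
python3 - <<'E'
from h import *
t=pickle.load(open("top.pkl","rb"));s=pickle.load(open("side.pkl","rb"))
zt=lambda x,y:(150+x*.3-.35,140+y*.3-.35)
zs=lambda x,y:(140+(x-400)*.3-.35,185+y*.3-.35)
for n,p,z in[("barL",zt(88,268),.166),("barR",zt(248,283),.166),("hL",zt(55,60),.166),("hR",zt(338,84),.166),("b1",zt(107,148),.13),("b2",zt(195,155),.14),("b3",zt(277,162),.13),("bd",(342,202),.012)]:
    print(n,onz(t,p,z).round(4))
for n,p,z in[("barL",zs(645,215),.166),("barR",zs(765,138),.166),("hL",zs(455,150),.166),("hR",zs(670,33),.166),("b1",zs(557,195),.13),("b2",zs(620,140),.15),("b3",zs(683,115),.13)]:
    print(n,onz(s,p,z).round(4))
m=(t["img"].min(2)>170).astype(np.uint8);m[:140]=0;m[260:]=0;m[:,:300]=0;m[:,385:]=0
c=max(cv2.findContours(m,0,2)[0],key=cv2.contourArea);q=cv2.minAreaRect(c);print(q,onz(t,q[0],.012));B=[onz(t,p,.012)[:2] for p in cv2.boxPoints(q)];print(np.round(B,3))
st=pickle.load(open("top.pkl","rb"))
from cell import r
print(R.from_rotvec(r.get_state()["tcp_rot"]).as_matrix().round(3))
E
```

```text
barL [0.4593 0.2749 0.166 ]
barR [0.4506 0.1504 0.166 ]
hL [0.6244 0.3107 0.166 ]
hR [0.6097 0.086  0.166 ]
b1 [0.5618 0.2737 0.13  ]
b2 [0.5556 0.2003 0.14  ]
b3 [0.5534 0.1355 0.13  ]
bd [ 0.5435 -0.1779  0.012 ]
barL [0.4606 0.2761 0.166 ]
barR [0.4505 0.1497 0.166 ]
hL [0.6292 0.3135 0.166 ]
hR [0.6075 0.0903 0.166 ]
b1 [0.5612 0.2737 0.13  ]
b2 [0.5526 0.2096 0.15  ]
b3 [0.5537 0.135  0.13  ]
((340.7942810058594, 200.91372680664062), (63.7917366027832, 48.8249626159668), 86.18592071533203) [ 0.54665769 -0.17429912  0.012     ]
[[ 0.637 -0.094]
 [ 0.651 -0.242]
 [ 0.458 -0.253]
 [ 0.445 -0.109]]
[[-0.     0.299 -0.954]
 [ 0.002 -0.954 -0.299]
 [-1.    -0.002 -0.   ]]
```

>>> move_arm(
  deltas=[
    [[0, -61.7, -49.7, -68, 0.3], [0, -61.7, -49.7, -68, 0.3], [0, -61.7, -49.7, -68, 0.3], [0, -61.7, -49.7, -68, 0.3], [0, -61.7, -49.7, -68, 0.3], [0, -61.7, -49.7, -68, 0.3], [0, -61.7, -49.7, -68, 0.3], [0, -61.7, -49.7, -68, 0.3], [0, -61.7, -49.7, -68, 0.3], [0, -61.7, -49.7, -68, 0.3]],
  ],
  force=20,
)

```text
time_s: 1.1
tool_pos: [0.3472, -0.0574, 0.4045]
tcp_rot: [1.268, 1.169, -1.268]
contact_force: [1.0, -0.3, 0.1]
gripper_width: 0.0301
```

```bash
cat >> h.py <<'E'
EX=np.array([.997,-.0767,0]);EY=np.array([.0767,.997,0]);H=np.array([.618,.200,.166])
def go(s,p,yaw=-4.4):
    """tool deltas (cm, deg) to bring GRASP point to p, jaw axis at yaw"""
    M=R.from_rotvec(s["tcp_rot"]).as_matrix()
    d=M.T@(np.array(p)-[0,0,-.155]-s["tool_pos"])*100
    y=np.degrees(np.arctan2(M[1,1],M[0,1]))
    return d.round(2),"twist",round(-((yaw-y+180)%360-180),2),"axis",M[:,0].round(3)
def arc(a):return H-.162*np.cos(a)*EX+[0,0,.162*np.sin(a)]
E
python3 - <<'E'
from h import *
from cell import r
s=r.get_state();print(s["tool_pos"],s["qpos"],go(s,arc(0)),arc(0))
E
```

```text
[ 0.34720043 -0.05737386  0.40453596] [-3.25228546e-01 -3.70074320e-01  1.77200078e+00 -1.79892484e-04
  1.73891828e+00 -2.44656840e-01] (array([  8.35,   8.72, -27.78]), 'twist', np.float64(-0.22), 'axis', array([ 0.001, -0.   , -1.   ])) [0.456486  0.2124254 0.166    ]
```

>>> move_arm(
  deltas=[
    [[0, 8.7, -27.8, 0, 0.3], [0, 8.7, -27.8, 0, 0.3], [0, 8.7, -27.8, 0, 0.3], [0, 8.7, -27.8, 0, 0.3], [0, 8.7, -27.8, 0, 0.3], [0, 8.7, -27.8, 0, 0.3], [0, 8.7, -27.8, 0, 0.3], [2, 8.7, -27.8, 0, 0.3], [4, 8.7, -27.8, 0, 0.3], [4, 8.7, -27.8, 0, 0.3]],
  ],
)

```text
time_s: 2.1
tool_pos: [0.4554, 0.2099, 0.361]
tcp_rot: [1.263, 1.173, -1.275]
contact_force: [-0.0, 0.1, -0.1]
gripper_width: 0.0299
```

```bash
python3 - <<'E'
from h import *
from cell import r
s=r.get_state();print(s["tool_pos"],go(s,arc(0)))
a=[]
for n,(y,x,h,w) in dict(side=(150,130,150,200),top=(120,140,150,200)).items():
    c=r.capture(n);pickle.dump(c,open(n+"1.pkl","wb"));a.append(cv2.resize(c["img"][y:y+h,x:x+w],(800,600) if 0 else (533,400),interpolation=cv2.INTER_CUBIC)[:,:400])
cv2.imwrite("pics/z1.png",np.hstack(a)[:,:,::-1])
E
```

```text
[0.4553712  0.20988519 0.36101655] (array([ 4.  ,  0.12, -0.28]), 'twist', np.float64(-0.22), 'axis', array([-0.007, -0.003, -1.   ]))
```

View pics/z1.png

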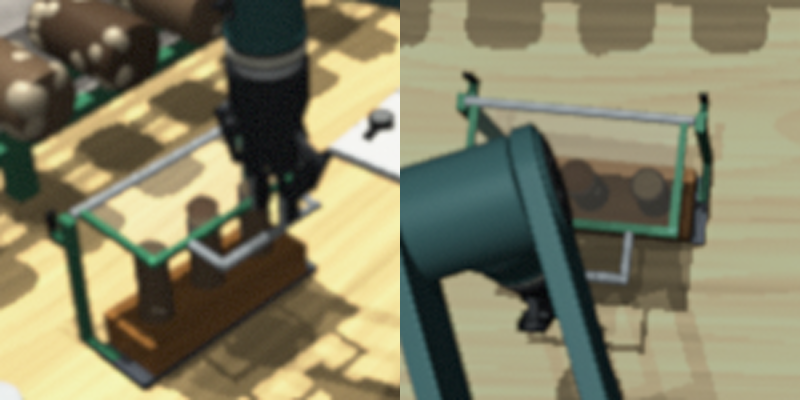

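The fingers straddle the bar at side-crop (285,210), a little above it. I'll descend and close on it.

>>> move_arm(
  deltas=[
    [[2, 0.1, -0.2, 0, 0.3], [4, 0.1, -0.2, 0, 0.3], [4, 0.1, -0.2, 0, 0.3], [4, 0.1, -0.2, 0, 0.3], [4, 0.1, -0.2, 0, 1], [4, 0.1, -0.2, 0, 1], [4, 0.1, -0.2, 0, 1], [4, 0.1, -0.2, 0, 1]],
  ],
  force=25,
)

```text
time_s: 3.0
tool_pos: [0.456, 0.2129, 0.3267]
tcp_rot: [1.266, 1.174, -1.27]
contact_force: [-8.2, -1.1, 5.0]
gripper_width: 0.0086
```

```bash
python3 - <<'E'
from h import *
from cell import r
s=r.get_state();print(s["tool_pos"],s["gripper_width"],s["contact_force"],go(s,arc(0)))
p0=arc(0)
M=R.from_rotvec(s["tcp_rot"]).as_matrix()
for a in np.arange(.05,1.96,.05):print(round(a,2),(M.T@(arc(a)-p0)*100).round(2))
E
```

```text
[0.45600572 0.21286849 0.32666867] 0.008627935183098729 [-8.24822935 -1.06270271  5.01601244] (array([0.57, 0.05, 0.04]), 'twist', np.float64(-0.14), 'axis', array([-0.004,  0.001, -1.   ]))
0.05 [-0.81  0.02 -0.  ]
0.1 [-1.62  0.07 -0.  ]
0.15 [-2.42  0.17 -0.  ]
0.2 [-3.22  0.31 -0.  ]
0.25 [-4.01  0.49 -0.  ]
0.3 [-4.79  0.7  -0.  ]
0.35 [-5.56  0.96 -0.  ]
0.4 [-6.31  1.25 -0.01]
0.45 [-7.05  1.58 -0.01]
0.5 [-7.78  1.95 -0.01]
0.55 [-8.48  2.35 -0.01]
0.6 [-9.16  2.79 -0.01]
0.65 [-9.82  3.26 -0.01]
0.7 [-1.045e+01  3.760e+00 -1.000e-02]
0.75 [-1.106e+01  4.300e+00 -1.000e-02]
0.8 [-11.64   4.86  -0.02]
0.85 [-12.19   5.46  -0.02]
0.9 [-12.72   6.08  -0.02]
0.95 [-13.21   6.72  -0.02]
1.0 [-13.66   7.39  -0.02]
1.05 [-14.09   8.08  -0.02]
1.1 [-14.48   8.79  -0.03]
1.15 [-14.83   9.52  -0.03]
1.2 [-15.14  10.26  -0.03]
1.25 [-15.42  11.03  -0.03]
1.3 [-15.66  11.8   -0.03]
1.35 [-15.86  12.58  -0.04]
1.4 [-16.02  13.38  -0.04]
1.45 [-16.14  14.18  -0.04]
1.5 [-16.22  14.98  -0.04]
1.55 [-16.26  15.79  -0.04]
1.6 [-16.26  16.6   -0.05]
1.65 [-16.22  17.41  -0.05]
1.7 [-16.14  18.22  -0.05]
1.75 [-16.02  19.02  -0.05]
1.8 [-15.86  19.81  -0.05]
1.85 [-15.66  20.6   -0.05]
1.9 [-15.42  21.37  -0.06]
1.95 [-15.14  22.13  -0.06]
```

>>> move_arm(
  deltas=[
    [[0, -0.2, 0, 0, 1], [-0.8, -0.2, 0, 0, 1], [-1.6, -0.15, 0, 0, 1], [-2.4, -0.05, 0, 0, 1], [-3.2, 0.1, 0, 0, 1]],
  ],
)

```text
time_s: 3.5
tool_pos: [0.4582, 0.2127, 0.3573]
tcp_rot: [1.267, 1.172, -1.269]
contact_force: [-3.3, 1.5, -0.9]
gripper_width: 0.0089
```

```bash
python3 - <<'E'
from h import *
from cell import r
s=r.get_state();g=s["tool_pos"]-[0,0,.155];v=g-H
print(g,s["gripper_width"],s["contact_force"],v@EX,np.hypot(v@EX,v[2]-.006), go(s,arc(0.2)))
E
```

```text
[0.45824155 0.21269382 0.20231024] 0.008934618849529952 [-3.32340348  1.45477433 -0.86927918] -0.16025279333000447 0.16309404692660612 (array([0.41, 0.15, 0.04]), 'twist', np.float64(-0.18), 'axis', array([-0.002,  0.   , -1.   ]))
```

>>> move_arm(
  deltas=[
    [[-0.8, 0.18, 0, 0, 1], [-1.57, 0.39, 0, 0, 1], [-2.34, 0.65, 0, 0, 1], [-3.09, 0.94, 0, 0, 1], [-3.83, 1.27, 0, 0, 1], [-4.56, 1.64, 0, 0, 1], [-5.26, 2.04, 0, 0, 1], [-5.94, 2.48, 0, 0, 1], [-6.6, 2.95, 0, 0, 1], [-7.23, 3.45, 0, 0, 1]],
  ],
)

```text
time_s: 4.5
tool_pos: [0.4915, 0.2102, 0.4314]
tcp_rot: [1.266, 1.174, -1.269]
contact_force: [-10.9, 1.7, 6.1]
gripper_width: 0.0085
```

```bash
cat > chk.py <<'E'
from h import *
from cell import r
import sys
s=r.get_state();g=s["tool_pos"]-[0,0,.155];v=g-H
print(g,s["gripper_width"],s["contact_force"],"rad",np.hypot(v@EX,v[2]-.006),"ang",np.arctan2(v[2]-.006,-v@EX), s["qpos"].round(2) if hasattr(s["qpos"],"round") else s["qpos"])
E
python3 chk.py
```

```text
[0.49154494 0.21017708 0.27635916] 0.008548035979092872 [-10.93270827   1.68455191   6.09517721] rad 0.16426608785248287 ang 0.68840410394645 [0.3  0.05 1.36 0.   1.74 0.38]
```

>>> move_arm(
  deltas=[
    [[-0.15, -0.3, 0, 0, 1], [-0.85, 0.2, 0, 0, 1], [-1.44, 0.75, 0, 0, 1], [-2.0, 1.35, 0, 0, 1], [-2.5, 1.97, 0, 0, 1], [-3.0, 2.6, 0, 0, 1], [-3.45, 3.28, 0, 0, 1], [-3.88, 3.97, 0, 0, 1], [-4.27, 4.68, 0, 0, 1]],
  ],
)

```text
time_s: 5.4
tool_pos: [0.5393, 0.2066, 0.4739]
tcp_rot: [1.269, 1.172, -1.266]
contact_force: [-3.3, 5.2, 2.4]
gripper_width: 0.0085
```

```bash
python3 chk.py
```

```text
[0.53931419 0.20659188 0.31888515] 0.008507019785203431 [-3.30462349  5.22244298  2.35923094] rad 0.16676088727434119 ang 1.077576452044686 [0.27 0.15 1.17 0.   1.82 0.35]
```

>>> move_arm(
  deltas=[
    [[-0.38, 0.73, -0.05, 0, 1], [-0.72, 1.47, -0.1, 0, 1], [-1.02, 2.24, -0.15, 0, 1], [-1.26, 3.01, -0.15, 0, 1], [-1.46, 3.79, -0.15, 0, 1], [-1.62, 4.59, -0.15, 0, 1], [-1.74, 5.39, -0.15, 0, 1], [-1.82, 6.19, -0.15, 0, 1], [-1.86, 7.0, -0.15, 0, 1]],
  ],
)

```text
time_s: 6.3
tool_pos: [0.6101, 0.2017, 0.4917]
tcp_rot: [1.27, 1.168, -1.266]
contact_force: [-0.6, 3.3, 6.6]
gripper_width: 0.0085
```

```bash
python3 chk.py
```

```text
[0.61010787 0.2017052  0.33674777] 0.008516316394085108 [-0.61553577  3.27605326  6.55065568] rad 0.16494185329396222 ang 1.522279955872265 [ 0.23  0.3   0.95 -0.    1.89  0.31]
```

>>> move_arm(
  deltas=[
    [[-0.1, 0.81, -0.1, 0, 1], [-0.06, 1.62, -0.1, 0, 1], [0.02, 2.43, -0.1, 0, 1], [0.14, 3.23, -0.1, 0, 1], [0.3, 4.02, -0.1, 0, 1], [0.5, 4.81, -0.1, 0, 1]],
  ],
)

```text
time_s: 6.9
tool_pos: [0.6582, 0.1987, 0.485]
tcp_rot: [1.268, 1.169, -1.269]
contact_force: [-1.3, -0.6, 0.6]
gripper_width: 0.0086
```

```bash
python3 chk.py
```

```text
[0.65824332 0.19869666 0.33003813] 0.008564546105354039 [-1.26340951 -0.5795981   0.57067893] rad 0.16307637798991248 ang 1.8200167595048515 [ 0.21  0.41  0.81 -0.    1.91  0.29]
```

>>> move_arm(
  deltas=[
    [[0.11, 0.4, 0, 0, 1], [0.24, 0.77, 0, 0, 1], [0.38, 1.15, 0, 0, 1], [0.45, 1.4, 0, 0, 1], [0.45, 1.4, 0, 0, 1]],
  ],
)

```text
time_s: 7.4
tool_pos: [0.6701, 0.198, 0.4814]
tcp_rot: [1.264, 1.174, -1.272]
contact_force: [-7.9, -2.2, 5.8]
gripper_width: 0.0089
```

```bash
python3 chk.py;python3 - <<'E'
from h import *
from cell import r
c=r.capture("side");cv2.imwrite("pics/z2.png",cv2.resize(c["img"][120:300,110:350],(800,600),interpolation=cv2.INTER_CUBIC)[:,:,::-1])
E
```

```text
[0.67006861 0.1979558  0.32642617] 0.008916899161209607 [-7.91608591 -2.23076448  5.82812632] rad 0.1629682232467832 ang 1.8960035773157542 [0.21 0.44 0.78 0.   1.92 0.29]
```

View pics/z2.png

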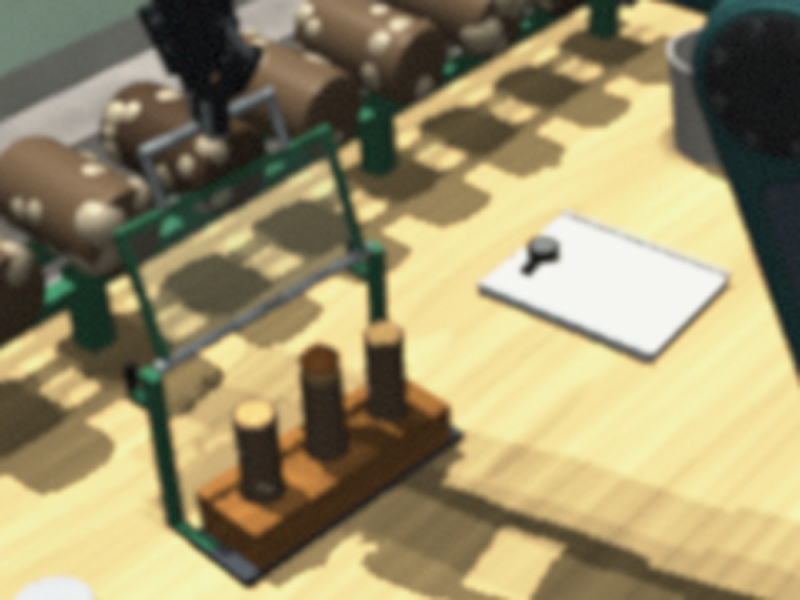

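>>> move_arm(
  deltas=[
    [[0, 0, 0, 0, 0.3], [0, -0.2, 0, 0, 0.3], [0, -0.2, 0, 0, 0.3], [0, -0.2, 0, 0, 0.3], [-1, -0.2, 0, 0, 0.3], [-3, -0.2, 0, 0, 0.3], [-5, -0.2, 0, 0, 0.3], [-5, -0.2, 0, 0, 0.3], [-5, -0.2, 0, 0, 0.3]],
  ],
)

```text
time_s: 8.35
tool_pos: [0.6693, 0.1981, 0.5316]
tcp_rot: [1.269, 1.169, -1.266]
contact_force: [-0.1, -0.7, -0.4]
gripper_width: 0.0301
```

```bash
python3 chk.py;python3 - <<'E'
from h import *
from cell import r
s=r.get_state()
c=r.capture("side");pickle.dump(c,open("side2.pkl","wb"))
im=c["img"];zs=lambda x,y:(110+x*.3-.35,120+y*.3-.35)
for n,p,z in[("b1",zs(256,413),.13),("b3",zs(383,332),.13),("mush",zs(320,360),.15)]:print(n,onz(c,p,z).round(4))
print(H-.06*EX, go(s,H-.06*EX+[0,0,-.056]))
cv2.imwrite("pics/z3.png",cv2.resize(im[120:300,110:350],(800,600),interpolation=cv2.INTER_CUBIC)[:,:,::-1])
E
```

```text
[0.66931546 0.19808985 0.3765671 ] 0.030060773526261176 [-0.13535246 -0.67911923 -0.44615979] rad 0.21090332268710202 ang 1.8165396941465424 [ 0.21  0.47  0.65 -0.    2.02  0.29]
b1 [0.5606 0.2753 0.13  ]
b3 [0.5534 0.1353 0.13  ]
mush [0.5496 0.2126 0.15  ]
[0.55818  0.204602 0.166   ] (array([ 26.64, -11.18,   0.25]), 'twist', np.float64(-0.2), 'axis', array([ 0.002,  0.   , -1.   ]))
```

View pics/z3.png

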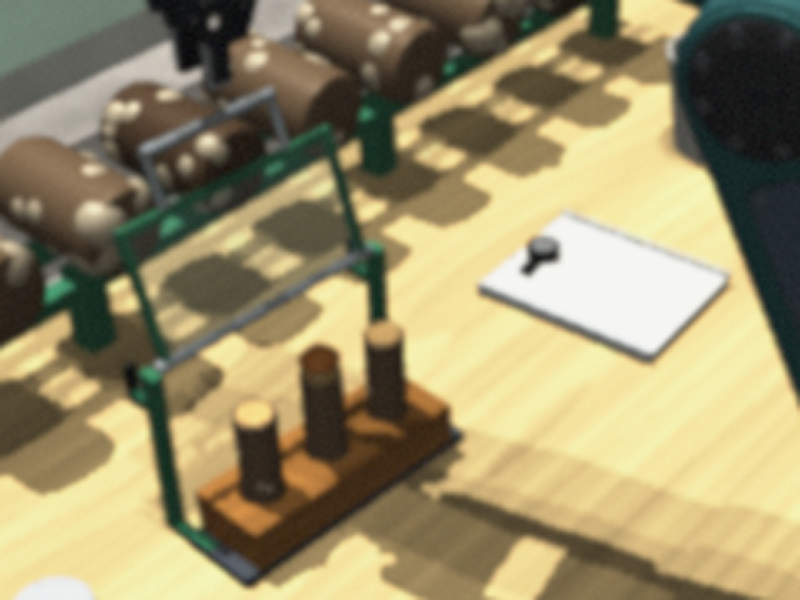

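>>> move_arm(
  deltas=[
    [[0, -4, 0.2, 0, -0.3], [0, -8, 0.2, 0, -0.3], [0, -11.2, 0.2, 0, -0.3], [0, -11.2, 0.2, 0, -0.3], [5, -11.2, 0.2, 0, -0.3], [10, -11.2, 0.2, 0, -0.3], [15, -11.2, 0.2, 0, -0.3], [18, -11.2, 0.2, 0, -0.3], [18, -11.2, 0.2, 0, -0.3], [18, -11.2, 0.2, 0, -0.3]],
  ],
)

```text
time_s: 9.4
tool_pos: [0.5581, 0.205, 0.3502]
tcp_rot: [1.267, 1.171, -1.27]
contact_force: [-0.0, -0.1, 1.4]
gripper_width: 0.0555
```

```bash
python3 - <<'E'
from h import *
from cell import r
s=r.get_state();print(s["tool_pos"],s["contact_force"],s["gripper_width"],go(s,[.557,.205,.110]))
a=[]
for n,(y,x) in dict(side=(180,150),top=(130,150)).items():
    c=r.capture(n);a.append(cv2.resize(c["img"][y:y+120,x:x+120],(400,400),interpolation=cv2.INTER_CUBIC))
cv2.imwrite("pics/z4.png",np.hstack(a)[:,:,::-1])
E
```

```text
[0.55809133 0.20496697 0.35023163] [-0.01205966 -0.10536369  1.37867882] 0.05551962461477354 (array([ 8.52, -0.1 , -0.  ]), 'twist', np.float64(-0.21), 'axis', array([-0.001, -0.001, -1.   ]))
```

View pics/z4.png

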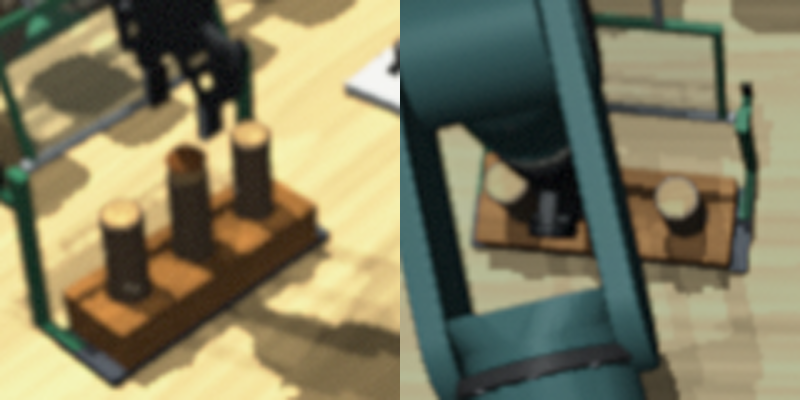

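The open fingers, with tips at side-crop (155,100) and (208,135), straddle the middle billet, and both plain billets stand clear. I'll descend and grip.

>>> move_arm(
  deltas=[
    [[3, -0.1, 0, 0, -0.3], [6, -0.1, 0, 0, -0.3], [8.4, -0.1, 0, 0, -0.3], [8.4, -0.1, 0, 0, -0.3], [8.4, -0.1, 0, 0, 1], [8.4, -0.1, 0, 0, 1], [8.4, -0.1, 0, 0, 1], [8.4, -0.1, 0, 0, 1]],
  ],
  force=50,
)

```text
time_s: 10.3
tool_pos: [0.5569, 0.2056, 0.2698]
tcp_rot: [1.27, 1.169, -1.265]
contact_force: [-5.5, 0.2, 1.6]
gripper_width: 0.035
```

>>> move_arm(
  deltas=[
    [[-1, 0, 0, 0, 1], [-3, 0, 0, 0, 1], [-5, 0, 0, 0, 1], [-7, 0, 0, 0, 1], [-9, 0, 0, 0, 1], [-11, 0, 0, 0, 1], [-13, 0, 0, 0, 1], [-14, 0, 0, 0, 1], [-14, 0, 0, 0, 1]],
  ],
)

```text
time_s: 11.2
tool_pos: [0.557, 0.2051, 0.4106]
tcp_rot: [1.273, 1.166, -1.262]
contact_force: [0.0, 1.2, -0.3]
gripper_width: 0.0346
```

```bash
python3 - <<'E'
from h import *
from cell import r
s=r.get_state();print(s["tool_pos"],s["contact_force"],s["gripper_width"],s["qpos"],go(s,[.40,.09,.25]))
a=[]
for n,(y,x) in dict(side=(120,150),top=(130,150)).items():
    c=r.capture(n);a.append(cv2.resize(c["img"][y:y+150,x:x+150],(400,400),interpolation=cv2.INTER_CUBIC))
cv2.imwrite("pics/z5.png",np.hstack(a)[:,:,::-1])
E
```

```text
[0.55703614 0.20509385 0.41064874] [ 0.00784946  1.15722813 -0.31718059] 0.03457370044770287 [ 2.57355984e-01  1.81275773e-01  1.25389711e+00 -2.66348656e-04
  1.69903116e+00  3.37757891e-01] (array([  0.43, -14.73,  12.74]), 'twist', np.float64(-0.21), 'axis', array([ 0.007,  0.002, -1.   ]))
```

View pics/z5.png

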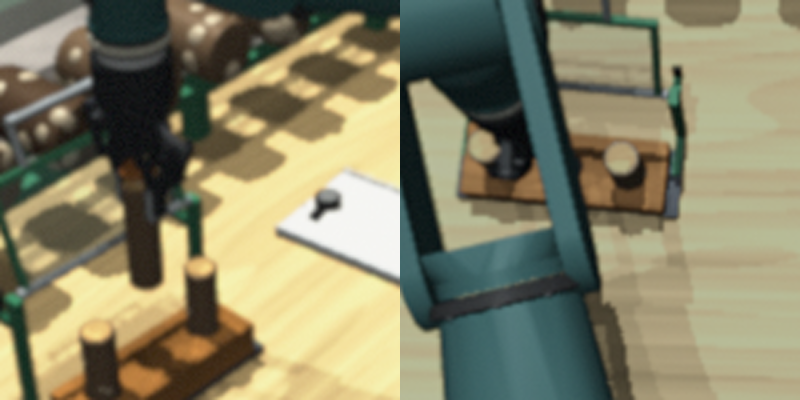

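>>> move_arm(
  deltas=[
    [[0, -4, 0, 0, 1], [0, -8, 2, 0, 1], [0, -12, 5, 0, 1], [0, -12.8, 9, 0, 1], [0, -12.8, 11.5, 0, 1], [4, -12.8, 11.5, 0, 1], [8, -12.8, 11.5, 0, 1], [12, -12.8, 11.5, 0, 1], [13, -12.8, 11.5, 0, 1], [13, -12.8, 11.5, 0, 1]],
  ],
)

```text
time_s: 12.3
tool_pos: [0.4189, 0.1007, 0.2744]
tcp_rot: [1.264, 1.174, -1.273]
contact_force: [0.1, 1.0, -0.4]
gripper_width: 0.0351
```

>>> move_arm(
  deltas=[
    [[0.5, 0, 0, 0, 1], [1.0, 0, 0, 0, 1], [1.3, 0, 0, 0, 1], [1.6, 0, 0, 0, 1], [1.6, 0, 0, 0, 1]],
  ],
  force=20,
)

```text
time_s: 12.8
tool_pos: [0.4198, 0.1008, 0.2608]
tcp_rot: [1.268, 1.17, -1.268]
contact_force: [-0.9, 0.3, -1.5]
gripper_width: 0.0348
```

>>> move_arm(
  deltas=[
    [[0.3, 0, 0, 0, 1], [0.6, 0, 0, 0, 1], [0.6, 0, 0, 0, 1]],
  ],
)

```text
time_s: 13.1
tool_pos: [0.4203, 0.1009, 0.2593]
tcp_rot: [1.269, 1.169, -1.266]
contact_force: [-7.0, -0.6, 19.8]
gripper_width: 0.0349
```

>>> move_arm(
  deltas=[
    [[-0.2, 0.0, 0.9, 0, 1], [-0.4, 0.0, 1.85, 0, 1], [-0.35, 0, 2.8, 0, 1], [-0.25, 0, 3.7, 0, 1], [0, 0, 4.6, 0, 1], [0.25, 0, 5.5, 0, 1], [0.6, 0, 6.4, 0, 1], [1.0, 0, 7.2, 0, 1]],
  ],
)

```text
time_s: 13.9
tool_pos: [0.4165, 0.0279, 0.2519]
tcp_rot: [1.273, 1.161, -1.26]
contact_force: [-9.2, -1.0, 32.1]
gripper_width: 0.0349
```

```bash
python3 - <<'E'
from h import *
from cell import r
s=r.get_state();print(s["tool_pos"],s["contact_force"],s["gripper_width"])
c=r.capture("side");a=cv2.resize(c["img"][170:320,200:400],(800,600),interpolation=cv2.INTER_CUBIC)
cv2.imwrite("pics/z6.png",a[:,:,::-1])
E
```

```text
[0.41649421 0.02791389 0.25187837] [-9.23904568 -0.96912766 32.12803376] 0.03487520465737152
```

View pics/z6.png

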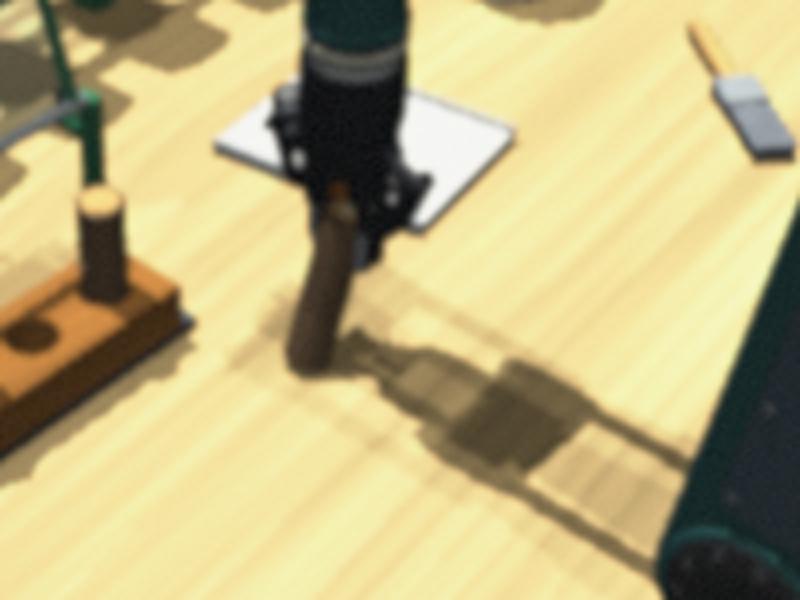

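The billet is leaning over as planned, foot at (310,360) and mushroom at (340,190). I'll continue the arc.

>>> move_arm(
  deltas=[
    [[0, 0, 1.2, 0, 1], [0.4, 0, 2.0, 0, 1], [0.9, 0, 2.7, 0, 1], [1.5, 0, 3.4, 0, 1], [2.2, 0, 4.0, 0, 1], [2.9, 0, 4.6, 0, 1]],
  ],
)

```text
time_s: 14.55
tool_pos: [0.4124, -0.0194, 0.2197]
tcp_rot: [1.269, 1.158, -1.264]
contact_force: [-1.9, -7.7, 13.7]
gripper_width: 0.0347
```

```bash
python3 - <<'E'
from h import *
from cell import r
s=r.get_state();print(s["tool_pos"],s["contact_force"],s["gripper_width"])
c=r.capture("side");a=cv2.resize(c["img"][170:320,200:400],(800,600),interpolation=cv2.INTER_CUBIC)
cv2.imwrite("pics/z7.png",a[:,:,::-1])
E
```

```text
[ 0.41244935 -0.01937086  0.21969918] [-1.90355766 -7.71756725 13.72670321] 0.03473049514404816
```

View pics/z7.png

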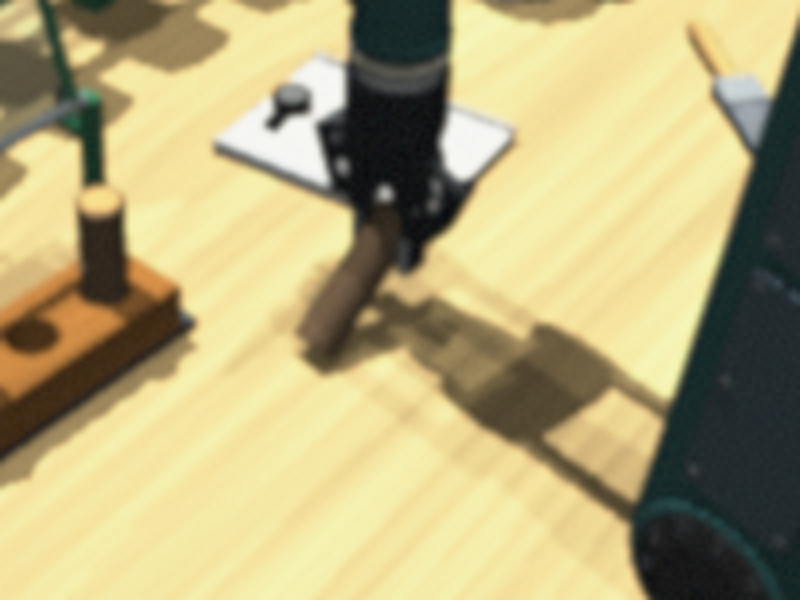

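>>> move_arm(
  deltas=[
    [[0.6, 0, 0.4, 0, 1], [1.2, 0, 0.7, 0, 1], [1.8, 0, 1.0, 0, 1], [2.4, 0, 1.2, 0, 1], [3.0, 0, 1.3, 0, 1], [3.3, 0, 1.4, 0, 1], [3.3, 0, 1.4, 0, 1]],
  ],
)

```text
time_s: 15.3
tool_pos: [0.4094, -0.0316, 0.183]
tcp_rot: [1.268, 1.168, -1.269]
contact_force: [-0.7, -2.6, 4.7]
gripper_width: 0.0344
```

>>> move_arm(
  deltas=[
    [[0.4, 0, 0.1, 0, 1], [0.5, 0, 0.1, 0, 1], [0.5, 0, 0.1, 0, -0.2], [0.5, 0, 0.1, 0, -0.2], [0.5, 0, 0.1, 0, -0.2], [0.5, 0, -2, 0, -0.2], [0.5, 0, -4.5, 0, -0.2], [0.5, 0, -4.5, 0, -0.2]],
  ],
)

```text
time_s: 16.1
tool_pos: [0.4126, 0.0158, 0.1775]
tcp_rot: [1.266, 1.173, -1.266]
contact_force: [0.3, -0.3, 0.2]
gripper_width: 0.0512
```

```bash
python3 - <<'E'
from h import *
from cell import r
s=r.get_state();print(s["tool_pos"],s["contact_force"],s["gripper_width"])
c=r.capture("side");a=cv2.resize(c["img"][170:320,200:400],(800,600),interpolation=cv2.INTER_CUBIC)
cv2.imwrite("pics/z8.png",a[:,:,::-1])
E
```

```text
[0.4125666  0.0158027  0.17747145] [ 0.27255893 -0.34012624  0.1850184 ] 0.05122802126575515
```

View pics/z8.png

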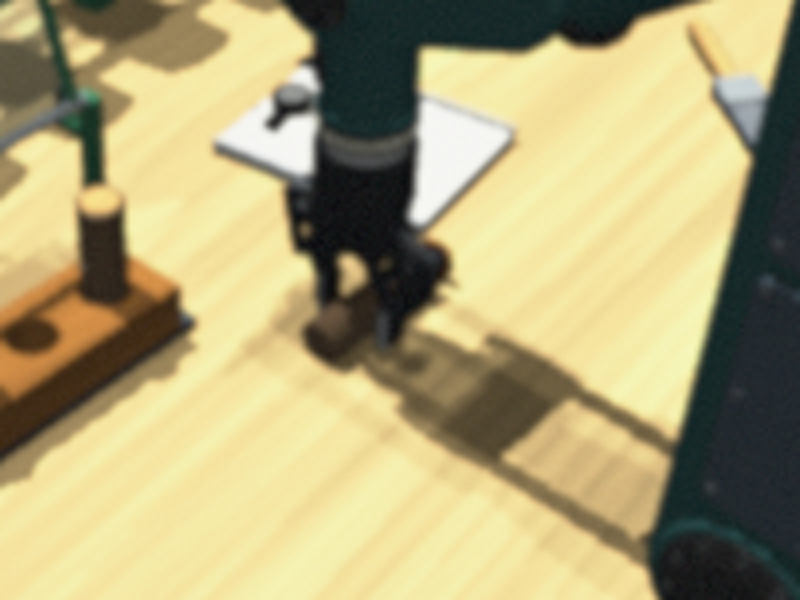

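The billet lies flat, foot at (325,335) and mushroom at (435,260), and the fingers straddle its middle. I'll grip firmly and lift.

>>> move_arm(
  deltas=[
    [[0, 0, 0, 0, 1], [0, 0, 0, 0, 1], [0, 0, 0, 0, 1], [0, 0, 0, 0, 1], [-2, 0, 0, 0, 1], [-5, 0, 0, 0, 1], [-9, 0, 0, 0, 1], [-13, 0, 0, 0, 1], [-14.5, 0, 0, 0, 1], [-14.5, 0, 0, 0, 1]],
  ],
  force=60,
)

```text
time_s: 17.15
tool_pos: [0.4135, 0.0137, 0.3256]
tcp_rot: [1.271, 1.165, -1.264]
contact_force: [-0.3, -0.0, -1.2]
gripper_width: 0.034
```

```bash
python3 - <<'E'
from h import *
from cell import r
s=r.get_state();print(s["tool_pos"],s["contact_force"],s["gripper_width"],go(s,[.5465,-.1755,.165]))
E
```

```text
[0.41353401 0.01368448 0.32560909] [-0.30589959 -0.02086218 -1.23522781] 0.03398331188975955 (array([ 0.66, 14.78, 17.78]), 'twist', np.float64(-0.23), 'axis', array([ 0.006, -0.001, -1.   ]))
```

>>> move_arm(
  deltas=[
    [[0, 3, 3.5, 0, 1], [0, 6, 7, 0, 1], [0, 9, 10.5, 0, 1], [0, 12, 14, 0, 1], [0.4, 14, 16.5, 0, 1], [0.7, 14.8, 17.6, 0, 1], [0.7, 14.8, 17.6, 0, 1], [0.7, 14.8, 17.6, 0, 1], [0.7, 14.8, 17.6, 0, 1], [0.7, 14.8, 17.6, 0, 1]],
  ],
)

```text
time_s: 18.15
tool_pos: [0.5458, -0.172, 0.3163]
tcp_rot: [1.267, 1.171, -1.267]
contact_force: [0.4, 0.5, -0.9]
gripper_width: 0.0341
```

```bash
python3 - <<'E'
from h import *
from cell import r
s=r.get_state();print(s["tool_pos"],s["contact_force"],s["gripper_width"],np.abs(s["joint_vel"]).max())
c=r.capture("side");a=cv2.resize(c["img"][130:310,130:370],(800,600),interpolation=cv2.INTER_CUBIC)
cv2.imwrite("pics/z9.png",a[:,:,::-1])
E
```

```text
[ 0.54579116 -0.17197754  0.31625987] [ 0.4064006   0.54014678 -0.94809412] 0.03413668224195777 0.008311523508666796
```

View pics/z9.png

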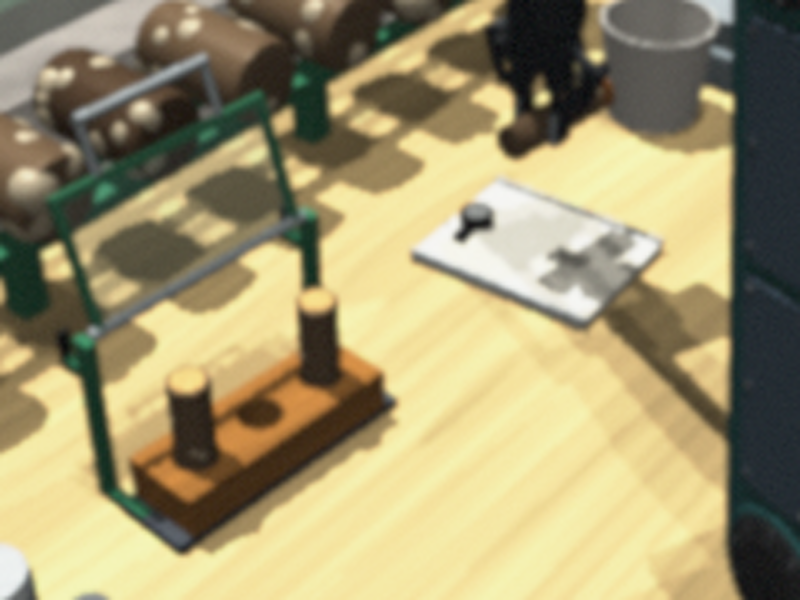

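The cover is back, both plain billets are in their holes, and the billet is level over the board, running parallel to the rack edge from (518,135) to (605,90). I'm handing in.

```bash
python3 -c "
from cell import r
print(r.job_done());s=r.get_state();print(s['time_s'],s['tool_pos'],s['gripper_width'])"
```

```text
the job is handed in; nothing more can be done
None
the job is handed in; nothing more can be done
```

I handed the job in at about 18 s on the robot's clock, with the billet held level over the middle of the board. No verdict is reported, so the result rests on my own checks.

**What I did:**
- I gripped the cover's bar and guided it along its arc at about 0.5 rad/s until it pressed on its stop, then let go.
- The moves allow no tool tilt. So I drew the mushroom billet from the middle hole, tipped it over in a light grip with its foot on the bench, and gripped it again at its middle. Then I lifted it firmly over the board.

**Last checks before hand-in:**
- **Position:** the grasp point was at (0.546, -0.172, 0.161) m, against a measured board middle of about (0.547, -0.175). That is about 15 cm above the board.
- **Grip:** the fingers stood 34 mm apart on the 36 mm billet, and the arm was still.
- **Picture:** the billet looked level, the cover was back on its stop, and the two plain billets were in their holes. The loupe was on the board.

**Less certain:**
- Levelness was judged only by eye from the side picture.
- The grip may sit about 1 cm from the billet's true middle, because the foot slid on the bench while tipping.
- The wrist force peaked at about 32 N while tipping, below the 120 N limit.
- My first reading of the bar and hinge was a few millimetres off. Side forces of up to about 12 N showed this during the swing, and I corrected the arc as it went.

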